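Run the shelf lights up on the touch-strip dimmer

TASK

Bring the shelf lights up to full on the curved dimmer: set your fingertips on the narrow end of its metal strip, press it down lightly, and run them along the whole curve to the wide end, keeping the strip down all the way and never pressing hard. Then lift off so the strip springs back up. Do not shift or lift the dimmer, and leave the crockery around it where it stands.

Things in the scene. Friction and masses are not known exactly. Their poses are not given: they have to be found in the camera images.
- dimmer: Shelf-light dimmer, loose (1 kg): dark wooden crescent 230 by 110 mm, 56 mm across the band, top 22 mm above the counter, with a raised plain metal strip along it: an arc of 110 mm radius about body point (0, -85 mm), bulging to +y, 211 mm long, from its narrow dim end (-x) to its wide bright end (+x). Inlaid studs beside it grow the same way. Origin on its underside.
- strip (a joint): how far the whole metal strip is pressed down, m: 0 = up, 0.008 = on its stop. It sinks level as one piece wherever it is pressed. Spring: about 1.2 N to start it moving, 4 N at 4 mm, 7 N at the stop; springs up by itself when let go. Made for fingertips held together: open fingers would touch distant sections at once.
- part1: section 1 of 7 of the metal strip, in order from the narrow end (1) to the wide end (7), flush with its neighbours: 30 mm long (x, along the strip towards the wide end), 10 mm wide (y), 12 mm above the wood. Origin at the centre of its top face, 34 mm above the counter with the strip up.
- part2: section 2 of 7 of the metal strip, in order from the narrow end (1) to the wide end (7), flush with its neighbours: 30 mm long (x, along the strip towards the wide end), 14 mm wide (y), 12 mm above the wood. Origin at the centre of its top face, 34 mm above the counter with the strip up.
- part3: section 3 of 7 of the metal strip, in order from the narrow end (1) to the wide end (7), flush with its neighbours: 30 mm long (x, along the strip towards the wide end), 18 mm wide (y), 12 mm above the wood. Origin at the centre of its top face, 34 mm above the counter with the strip up.
- part4: section 4 of 7 of the metal strip, in order from the narrow end (1) to the wide end (7), flush with its neighbours: 30 mm long (x, along the strip towards the wide end), 22 mm wide (y), 12 mm above the wood. Origin at the centre of its top face, 34 mm above the counter with the strip up.
- part5: section 5 of 7 of the metal strip, in order from the narrow end (1) to the wide end (7), flush with its neighbours: 30 mm long (x, along the strip towards the wide end), 26 mm wide (y), 12 mm above the wood. Origin at the centre of its top face, 34 mm above the counter with the strip up.
- part6: section 6 of 7 of the metal strip, in order from the narrow end (1) to the wide end (7), flush with its neighbours: 30 mm long (x, along the strip towards the wide end), 30 mm wide (y), 12 mm above the wood. Origin at the centre of its top face, 34 mm above the counter with the strip up.
- part7: section 7 of 7 of the metal strip, in order from the narrow end (1) to the wide end (7), flush with its neighbours: 30 mm long (x, along the strip towards the wide end), 34 mm wide (y), 12 mm above the wood. Origin at the centre of its top face, 34 mm above the counter with the strip up.
- cup: plain white ceramic espresso cup without handle, 60 mm wide, 55 mm high, in the hollow of the dimmer's curve, its axis about 110 mm from the strip's middle line; leave it alone; origin at the centre of its underside
- sugar_jar: small closed jar, 52 mm wide, 60 mm high, about 85 mm from the strip's middle line on the outer side of the curve; leave it alone; origin at the centre of its underside
- mug: white mug, 80 mm wide, 90 mm high, at the left of the counter; leave it alone; origin at the centre of its underside
- gourd_vase: white gourd-shaped vase, 84 mm wide, 150 mm high, behind the dimmer; leave it alone; origin at the centre of its underside
- bowl: white bowl, 130 mm wide, 60 mm high, at the right of the counter; leave it alone; origin at the centre of its underside
- tumbler: glass tumbler, 68 mm wide, 85 mm high, behind the dimmer; leave it alone; origin at the centre of its underside
- spoon: steel spoon lying near the robot's left; leave it alone; origin at the centre of its underside

How it is judged:
By the outcome, as a careful person would: the job done as asked, in the order asked, and still so for the second after the job is handed in, with the robot touching nothing.
It also fails if it takes over 42 s, if anything falls off the work surface, if the arm or the gripper's body presses on something with over 40 N, if the wrist force passes 120 N, or if a joint passes its speed limit or range.

ROBOT

A 6-joint arm with a two-finger parallel gripper is mounted at the origin on the work surface. World frame = base frame: x ahead of the robot, y to its left, z up, the work surface at z = 0. Lengths are in m, angles in rad, forces in N, time in s.
With the tool pointing down it reaches from about 0.15 to 0.775 m from the base axis. Payload 6.1 kg.
Tool frame: the origin (TCP) lies where the fingers leave the gripper's body, on its centre line; the fingertips stand 73 mm ahead of it and the grasp point (between the pads) lies 54 mm ahead of it; z points along the fingers, y is the line along which they close (so a half turn about z gives the same grasp; the last joint's range is limited). The gripper opens to 85 mm and grips with 20 to 120 N. Pads are 22 mm wide; open, the fingers measure 114 mm over their backs; the gripper's body (76 mm by 85 mm) begins 54 mm behind the grasp point. The pads swing forward as they close: fully open they stand 13 mm farther back than shut.
Start: joints at [1.263, 0.126, -0.04, 1.405, 0, 1.571], TCP at [0.159, 0.5, 0.304] pointing down, gripper open.
Joint ranges: [-2.72, 2.72], [-0.95, 1.95], [-1.27, 1.35], [-1.78, 2.02], [-1.46, 1.47], [-3.14, 3.14]. Speed limits (rad/s): [2.39, 2.39, 3.01, 3.14, 3.14, 3.14].

INTERFACE

Orientations are given as a 3x3 rotation matrix whose columns are the frame's x, y, z axes.
In Python, from rig import r gives the robot as it stands.
- The arm moves only by the tool play_rows, never from a script. Its argument "targets" is a list of rows, each an object of numbers: "tx", "ty", "tz": the shift along the world's x, y, z normalised to -1 to 1, where 1 is 0.12 m; "roll": the turn about the world's z normalised to -1 to 1, where 1 is 0.5 rad. In form: [{"tx": .., "ty": .., "tz": .., "roll": ..}, ...]. A call has exactly 5 rows; each row is the pose to reach, as a shift and turn from the pose commanded when the call began; what a row does not reach only later rows make up. A row lasts 1/8 s, in which the tool goes at most 62.5 mm and 10.7 degrees, less where a joint would pass 70% of its speed; a pose out of reach is approached as far as the arm can. A call with a number of a shift or a turn outside -1 to 1 is refused whole. A call with a gripper value outside its range is refused whole. "grip" is the opening, from 0 (shut) to 1 (fully open), set as the call begins (left out, the last holds). The fingers move at their own pace and stop on an object; the grip force is fixed at half the most. Time passes only in rows, so rows that repeat a pose let the fingers close, or fill a call up. It gives the time, the measured TCP pose, the force, the opening and the grip force at its end, in the units of the state.
- r.read_state(): the state, without advancing time (a new reading comes with each control period).
- r.capture(name): name is "scene" or "top"; returns the picture (384x512x3 uint8, blue, green, red); there is no depth.
- r.get_calibration(name): a dict with "fx", "fy", "cx", "cy" (pixels), "k1" (the pictures are not rectified: a ray, as slopes to the right and down, at radius r is drawn at 1 + k1 r^2 times it, then the intrinsics apply), "pose" (4x4, takes a point from camera to world coordinates). Camera axes: x right, y up, looking along -z (the intrinsics and any distortion apply to the point x, -y, -z); pixel columns grow to the right and rows downward; lengths in m; the calibration is good to about 2 mm. A picture is of the moment at which its call begins. get_calibration takes no time and is no camera call.
- r.hand_in(): hands the job in; it is judged then, once.
The state is a dict: "t": time; "joints": joint angles; "joint_velocities": joint speeds; "effort": joint torques, N m; "tcp_pos": TCP position; "tcp_rot": TCP orientation; "wrist_force": force on the tool from outside, world axes, zero at the start; "torque": the same for the moment, N m; "opening": finger opening in m; "grip_force": force on a finger pad.
Only numpy, scipy, OpenCV 4.12 (cv2) and the standard library are available. Lean on these libraries where they do the work, as an engineer would, in place of code of your own. Each camera call takes 0.05 s, during which the arm holds its last target. There are 200 camera calls.

## Working session

There is one attempt and no reset: what is moved stays moved. The work goes in short steps, Python scripts to look and compute and a tool call to move; the robot and the scene stay as the last step left them, time stands still between calls to the robot, and variables do not carry over. Pictures are saved under pics/ and viewed, at most 10 in all, crops included, and the job is handed in when it is done.

Besides the shell and the picture viewer there is one more tool, called as a command line: name --argument value ..., lists and objects as JSON in quotes. play_rows: Moves the arm, as the interface text tells. Its arguments: {"type":"object","properties":{"targets":{"type":"array"},"grip":{"type":"number"}},"required":["targets"]}

```bash
mkdir -p pics; python3 - <<'E'
from rig import r
import cv2,numpy as np
for n in("top","scene"):
    im=r.capture(n); cv2.imwrite(f"pics/{n}0.png",im); c=r.get_calibration(n); print(n,{k:(np.round(v,4).tolist()) for k,v in c.items()})
s=r.read_state(); print(s["t"],s["tcp_pos"],np.round(s["tcp_rot"],3).tolist(),s["wrist_force"],s["opening"])
E
```

```text
top {'fx': 491.1829, 'fy': 491.1829, 'cx': 254.1834, 'cy': 193.8049, 'k1': -0.1116, 'pose': [[0.005, 0.9909, -0.1346, 0.3344], [-1.0, 0.0045, -0.0043, -0.0136], [-0.0036, 0.1346, 0.9909, 1.6175], [0.0, 0.0, 0.0, 1.0]]}
scene {'fx': 355.8721, 'fy': 355.8721, 'cx': 256.0211, 'cy': 197.0267, 'k1': 0.0206, 'pose': [[0.3265, -0.7974, 0.5074, 1.0543], [0.9452, 0.2746, -0.1766, -0.1996], [0.0014, 0.5373, 0.8434, 0.8705], [0.0, 0.0, 0.0, 1.0]]}
0.1 [0.15898387 0.50008425 0.30320055] [[-0.953, 0.303, -0.0], [0.303, 0.953, -0.001], [0.0, -0.001, -1.0]] [-0.64703668 -0.32937714  0.15887831] 0.08517275372260673
```

View pics/top0.png

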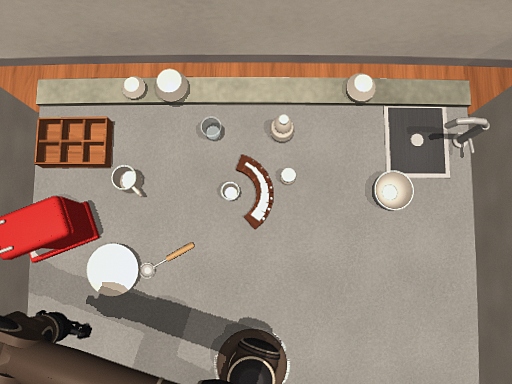

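View pics/scene0.png

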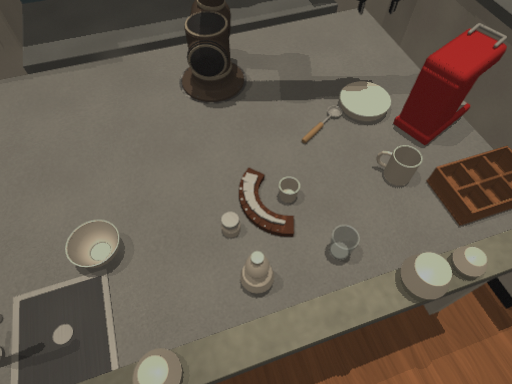

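Top view: the crescent runs from (243,158) to (257,225), bulging right (−y). In the scene view it runs from (250,175) to (290,228). I'll rectify both views onto the strip plane.

```bash
cat >h.py <<'E'
import numpy as np,cv2
def proj(c,P):
    T=np.linalg.inv(c["pose"]); q=P@T[:3,:3].T+T[:3,3]
    x=q[...,0]/-q[...,2]; y=-q[...,1]/-q[...,2]; f=1+c["k1"]*(x*x+y*y)
    return c["fx"]*x*f+c["cx"],c["fy"]*y*f+c["cy"]
def plane(c,im,z,x0,x1,y0,y1,s=0.0005):
    # rows: x decreasing downward, cols: y decreasing rightward
    X,Y=np.meshgrid(np.arange(x1,x0,-s),np.arange(y1,y0,-s),indexing="ij")
    u,v=proj(c,np.stack([X,Y,np.full_like(X,z)],-1))
    return cv2.remap(im,u.astype(np.float32),v.astype(np.float32),cv2.INTER_CUBIC),X,Y
E
python3 - <<'E'
from rig import r
from h import *
from scipy.optimize import least_squares
out=[]
for n in("top","scene"):
    c=r.get_calibration(n); im=cv2.imread(f"pics/{n}0.png")
    w,X,Y=plane(c,im,.034,.40,.70,-.12,.08,s=.0005)
    out.append(w)
    hsv=cv2.cvtColor(w,cv2.COLOR_BGR2HSV)
    m=((hsv[...,2]>(190 if n=="top" else 150))&(hsv[...,1]<60)).astype(np.uint8)
    k,l,st,ce=cv2.connectedComponentsWithStats(m)
    for i in range(1,k):
        if st[i,4]<1500: continue
        x,y=X[l==i],Y[l==i]
        f=least_squares(lambda p:np.hypot(x-p[0],y-p[1])-.11,[x.mean(),y.mean()+.09],loss="soft_l1",f_scale=.005).x
        a=np.unwrap(np.arctan2(y-f[1],x-f[0])%(2*np.pi)); print(n,st[i].tolist(),x.mean(),y.mean(),"c",f,"ang",np.percentile(a,[.5,99.5]), "std",np.std(np.hypot(x-f[0],y-f[1])))
        for h in (np.percentile(a,8),np.percentile(a,92)):
            rr=np.hypot(x-f[0],y-f[1])[abs(a-h)<.06]; print("  ",h,np.percentile(rr,[2,98]))
cv2.imwrite("pics/rect.png",np.hstack(out))
E
```

```text
top [111, 90, 155, 383, 18493] 0.5466079327313206 -0.02629665278754132 c [0.55048    0.06910977] ang [3.92780889 5.83388842] std 0.007765642799992313
   4.0252588540563945 [0.09293454 0.13418177]
   5.539706627291414 [0.10337146 0.11748705]
top [346, 125, 54, 94, 3856] 0.6145306016597604 -0.1086454875518674 c [6.16950190e-01 3.29257238e-04] ang [4.50119089 4.88593332] std 0.007070992382632926
   4.53685377657053 [0.09824283 0.12150943]
   4.846216448648521 [0.09990631 0.12063745]
top [0, 219, 76, 122, 5656] 0.5564169908062393 0.06466619519094764 c [0.57031246 0.17310596] ang [4.32266904 4.90655514] std 0.009393863447355679
   4.395195969868084 [0.09776311 0.12183103]
   4.836631899181864 [0.09521845 0.12304375]
scene [115, 98, 152, 378, 16561] 0.5438414648874033 -0.02777564760582099 c [0.54840716 0.06850569] ang [3.94069585 5.81986724] std 0.007080578247652627
   4.032984799633538 [0.09418847 0.12489662]
   5.504672198984618 [0.10439657 0.11540819]
scene [342, 168, 58, 92, 4279] 0.5932362701565903 -0.10732215470904434 c [0.59352478 0.00166492] ang [4.51844863 4.90192338] std 0.0077167928132156356
   4.55584957721283 [0.09790742 0.12215549]
   4.863816413816409 [0.09784138 0.12206796]
```

View pics/rect.png

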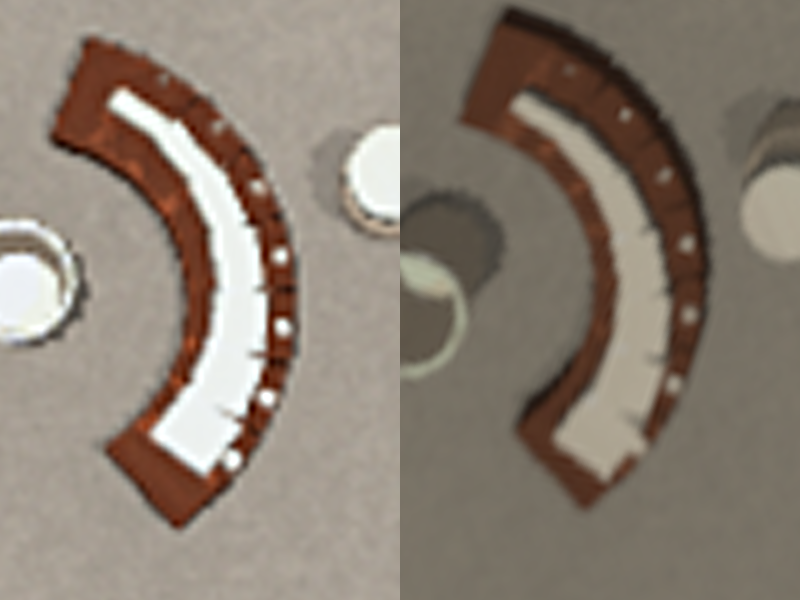

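The narrow end is the far (+x) end. The arc centre is about (0.549, 0.069), with the strip running from angle 5.84 (narrow) to 3.92 (wide). I'll start the transit with the fingers closing.

play_rows --targets '[{"tx": 0.2,"ty": -0.2,"tz": 0,"roll": 0.14},{"tx": 0.4,"ty": -0.4,"tz": 0,"roll": 0.28},{"tx": 0.6,"ty": -0.6,"tz": 0,"roll": 0.42},{"tx": 0.8,"ty": -0.8,"tz": 0,"roll": 0.56},{"tx": 1,"ty": -1,"tz": 0,"roll": 0.68}]' --grip 0

```text
t: 0.72
tcp_pos: [0.2796, 0.3794, 0.3035]
tcp_rot: [[-0.999, -0.034, -0.0], [-0.034, 0.999, -0.001], [0.0, -0.001, -1.0]]
wrist_force: [1.0, 0.1, -1.0]
opening: 0.0
grip_force: 0.0
```

play_rows --targets '[{"tx": 0.2,"ty": -0.2,"tz": 0,"roll": 0.14},{"tx": 0.4,"ty": -0.4,"tz": 0,"roll": 0.28},{"tx": 0.6,"ty": -0.6,"tz": 0,"roll": 0.42},{"tx": 0.8,"ty": -0.8,"tz": 0,"roll": 0.56},{"tx": 1,"ty": -1,"tz": 0,"roll": 0.68}]'

```text
t: 1.35
tcp_pos: [0.3996, 0.2593, 0.3035]
tcp_rot: [[-0.931, -0.366, -0.001], [-0.366, 0.931, -0.0], [0.001, -0.0, -1.0]]
wrist_force: [0.4, -0.6, -0.5]
opening: -0.0001
grip_force: 0.0
```

```bash
python3 - <<'E'
from rig import r
import numpy as np
s=r.read_state(); print(s["t"],s["tcp_pos"],np.round(s["tcp_rot"],3).tolist(),s["wrist_force"],s["opening"],np.round(s["joints"],3))
E
```

```text
1.35 [0.39960988 0.25932453 0.30354727] [[-0.931, -0.366, -0.001], [-0.366, 0.931, -0.0], [0.001, -0.0, -1.0]] [ 0.43292863 -0.59164976 -0.47125246] -0.00011945029918566296 [ 0.576  0.034 -0.14   1.397  0.     0.201]
```

play_rows --targets '[{"tx": 0.2,"ty": -0.2,"tz": 0,"roll": 0.14},{"tx": 0.4,"ty": -0.4,"tz": 0,"roll": 0.28},{"tx": 0.6,"ty": -0.6,"tz": 0,"roll": 0.42},{"tx": 0.8,"ty": -0.8,"tz": 0,"roll": 0.56},{"tx": 1,"ty": -1,"tz": 0,"roll": 0.68}]'

```text
t: 1.98
tcp_pos: [0.5196, 0.1394, 0.3035]
tcp_rot: [[-0.756, -0.655, -0.001], [-0.655, 0.756, -0.0], [0.001, 0.0, -1.0]]
wrist_force: [0.5, 0.0, -0.3]
opening: -0.0001
grip_force: 0.0
```

play_rows --targets '[{"tx": 0.26,"ty": -0.26,"tz": -0.1,"roll": 0.14},{"tx": 0.52,"ty": -0.52,"tz": -0.3,"roll": 0.28},{"tx": 0.78,"ty": -0.78,"tz": -0.55,"roll": 0.42},{"tx": 1,"ty": -1,"tz": -0.8,"roll": 0.56},{"tx": 1,"ty": -1,"tz": -1,"roll": 0.68}]'

```text
t: 2.6
tcp_pos: [0.64, 0.0182, 0.1812]
tcp_rot: [[-0.496, -0.868, -0.002], [-0.868, 0.496, -0.0], [0.001, 0.002, -1.0]]
wrist_force: [1.1, 0.1, -0.2]
opening: 0.0001
grip_force: 0.0
```

play_rows --targets '[{"tx": 0.04,"ty": -0.05,"tz": -0.1,"roll": 0},{"tx": 0.04,"ty": -0.05,"tz": -0.25,"roll": 0},{"tx": 0.04,"ty": -0.05,"tz": -0.4,"roll": 0},{"tx": 0.04,"ty": -0.05,"tz": -0.5,"roll": 0},{"tx": 0.04,"ty": -0.05,"tz": -0.5,"roll": 0}]'

```text
t: 3.22
tcp_pos: [0.6431, 0.0146, 0.1228]
tcp_rot: [[-0.495, -0.869, -0.002], [-0.869, 0.495, -0.0], [0.001, 0.002, -1.0]]
wrist_force: [-0.1, -0.4, 0.2]
opening: 0.0001
grip_force: 0.0
```

```bash
python3 - <<'E'
from rig import r
from h import *
s=r.read_state(); print(s["t"],s["tcp_pos"],np.round(s["tcp_rot"],3).tolist(),s["wrist_force"],np.round(s["joints"],3))
im=r.capture("scene"); c=r.get_calibration("scene")
cv2.imwrite("pics/pre.png",cv2.resize(im[120:270,190:340],None,fx=4,fy=4,interpolation=cv2.INTER_CUBIC))
p=s["tcp_pos"].copy() if hasattr(s["tcp_pos"],"copy") else np.array(s["tcp_pos"])
p=np.array(p)+np.array(s["tcp_rot"])[:,2]*.073
print("tip px",p,[(a-b)*4 for a,b in zip(proj(c,p),(190,120))])
E
```

```text
3.225 [0.64313864 0.01461048 0.12284664] [[-0.495, -0.869, -0.002], [-0.869, 0.495, -0.0], [0.001, 0.002, -1.0]] [-0.0858673  -0.36902231  0.17570818] [ 0.023  0.401 -0.082  1.09   0.    -1.03 ]
tip px [0.64300456 0.01460982 0.04984677] [np.float64(365.6624372886729), np.float64(390.17663700009587)]
```

View pics/pre.png

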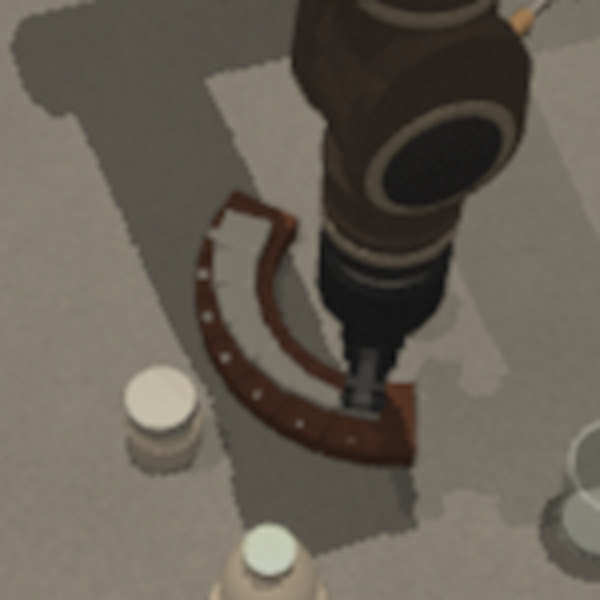

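The closed tips hover over the far narrow end (tips about (365,400), strip end about (380,415) in the crop). I'll descend gently and watch the force.

play_rows --targets '[{"tx": 0,"ty": 0,"tz": -0.04,"roll": 0},{"tx": 0,"ty": 0,"tz": -0.08,"roll": 0},{"tx": 0,"ty": 0,"tz": -0.11,"roll": 0},{"tx": 0,"ty": 0,"tz": -0.12,"roll": 0},{"tx": 0,"ty": 0,"tz": -0.12,"roll": 0}]'

```text
t: 3.9
tcp_pos: [0.6438, 0.0143, 0.1094]
tcp_rot: [[-0.496, -0.868, -0.0], [-0.868, 0.496, 0.0], [0.0, 0.0, -1.0]]
wrist_force: [0.2, -0.1, -0.0]
opening: -0.0001
grip_force: 0.0
```

play_rows --targets '[{"tx": 0,"ty": 0,"tz": -0.01,"roll": 0},{"tx": 0,"ty": 0,"tz": -0.015,"roll": 0},{"tx": 0,"ty": 0,"tz": -0.02,"roll": 0},{"tx": 0,"ty": 0,"tz": -0.02,"roll": 0},{"tx": 0,"ty": 0,"tz": -0.02,"roll": 0}]'

```text
t: 4.53
tcp_pos: [0.6439, 0.0143, 0.1071]
tcp_rot: [[-0.496, -0.869, -0.0], [-0.869, 0.496, -0.0], [0.0, -0.0, -1.0]]
wrist_force: [0.5, 0.8, -1.0]
opening: 0.0002
grip_force: 0.0
```

play_rows --targets '[{"tx": 0,"ty": 0,"tz": -0.01,"roll": 0},{"tx": 0,"ty": 0,"tz": -0.02,"roll": 0},{"tx": 0,"ty": 0,"tz": -0.03,"roll": 0},{"tx": 0,"ty": 0,"tz": -0.035,"roll": 0},{"tx": 0,"ty": 0,"tz": -0.035,"roll": 0}]'

```text
t: 5.15
tcp_pos: [0.644, 0.0143, 0.1031]
tcp_rot: [[-0.496, -0.869, 0.0], [-0.869, 0.496, 0.0], [-0.0, -0.0, -1.0]]
wrist_force: [-0.7, -0.7, 3.6]
opening: -0.0
grip_force: 1.9
```

play_rows --targets '[{"tx": 0,"ty": 0,"tz": 0,"roll": 0},{"tx": 0,"ty": 0,"tz": 0,"roll": 0},{"tx": 0,"ty": 0,"tz": 0,"roll": 0},{"tx": 0,"ty": 0,"tz": 0,"roll": 0},{"tx": 0,"ty": 0,"tz": 0,"roll": 0}]'

```text
t: 5.78
tcp_pos: [0.644, 0.0143, 0.103]
tcp_rot: [[-0.496, -0.869, 0.0], [-0.869, 0.496, 0.0], [-0.0, -0.0, -1.0]]
wrist_force: [0.8, -0.1, 4.2]
opening: 0.0003
grip_force: 1.9
```

```bash
python3 - <<'E'
from rig import r
import numpy as np
print(r.read_state()["wrist_force"])
a=np.linspace(5.76,3.99,11); c=np.array([.549,.0688])
x=c[0]+.11*np.cos(a); y=c[1]+.11*np.sin(a)
print("roll/call",np.diff(a)[0]/.5)
for i in range(10):
    b=np.linspace(a[i],a[i+1],6)[1:]
    print(np.round((c[0]+.11*np.cos(b)-x[i])/.12,3),np.round((c[1]+.11*np.sin(b)-y[i])/.12,3))
E
```

```text
[ 0.80852598 -0.11886626  4.19212312]
roll/call -0.3539999999999992
[-0.017 -0.034 -0.053 -0.073 -0.093] [-0.028 -0.055 -0.082 -0.107 -0.133]
[-0.021 -0.044 -0.067 -0.09  -0.115] [-0.024 -0.048 -0.071 -0.093 -0.114]
[-0.025 -0.051 -0.078 -0.105 -0.133] [-0.02  -0.04  -0.058 -0.076 -0.092]
[-0.028 -0.058 -0.087 -0.117 -0.147] [-0.016 -0.03  -0.044 -0.056 -0.067]
[-0.031 -0.062 -0.093 -0.125 -0.157] [-0.01  -0.019 -0.027 -0.034 -0.04 ]
[-0.032 -0.064 -0.097 -0.129 -0.162] [-0.005 -0.008 -0.011 -0.012 -0.012]
[-0.032 -0.065 -0.097 -0.129 -0.161] [0.001 0.003 0.007 0.011 0.017]
[-0.032 -0.063 -0.094 -0.125 -0.156] [0.007 0.015 0.024 0.034 0.045]
[-0.03  -0.06  -0.089 -0.117 -0.145] [0.012 0.025 0.04  0.055 0.071]
[-0.027 -0.054 -0.08  -0.106 -0.131] [0.017 0.036 0.055 0.075 0.096]
```

play_rows --targets '[{"tx": -0.017,"ty": -0.028,"tz": 0,"roll": -0.07},{"tx": -0.034,"ty": -0.055,"tz": 0,"roll": -0.14},{"tx": -0.053,"ty": -0.082,"tz": 0,"roll": -0.21},{"tx": -0.073,"ty": -0.107,"tz": 0,"roll": -0.28},{"tx": -0.093,"ty": -0.133,"tz": 0,"roll": -0.354}]'

```text
t: 6.4
tcp_pos: [0.6326, -0.0019, 0.103]
tcp_rot: [[-0.643, -0.766, 0.0], [-0.766, 0.643, 0.0], [-0.0, -0.0, -1.0]]
wrist_force: [2.3, 2.8, 2.7]
opening: 0.0001
grip_force: 2.0
```

play_rows --targets '[{"tx": -0.021,"ty": -0.024,"tz": 0,"roll": -0.07},{"tx": -0.044,"ty": -0.048,"tz": 0,"roll": -0.14},{"tx": -0.067,"ty": -0.071,"tz": 0,"roll": -0.21},{"tx": -0.09,"ty": -0.093,"tz": 0,"roll": -0.28},{"tx": -0.115,"ty": -0.114,"tz": 0,"roll": -0.354}]'

```text
t: 7.02
tcp_pos: [0.6188, -0.0155, 0.1029]
tcp_rot: [[-0.768, -0.641, 0.0], [-0.641, 0.768, -0.0], [-0.0, -0.0, -1.0]]
wrist_force: [2.4, 2.3, 4.5]
opening: 0.0001
grip_force: 2.0
```

```bash
python3 - <<'E'
from rig import r
from h import *
s=r.read_state(); print(s["tcp_pos"],s["wrist_force"])
a=np.array(s["tcp_pos"])[:2]-[.549,.0688]; print(np.hypot(*a),np.arctan2(a[1],a[0])+2*np.pi)
im=r.capture("scene")
cv2.imwrite("pics/mid.png",cv2.resize(im[120:270,190:340],None,fx=4,fy=4,interpolation=cv2.INTER_CUBIC))
E
```

```text
[ 0.61875035 -0.01554971  0.10291188] [2.44618941 2.27580608 4.51909102]
0.10945311821902123 5.40332960623926
```

View pics/mid.png

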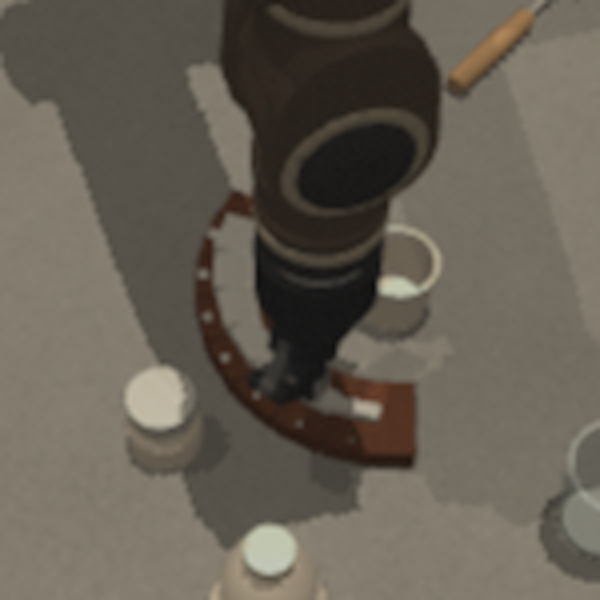

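The dimmer hasn't shifted: its corner is still at (413,465). The tips are on the strip at (280,385), so I'll keep going.

play_rows --targets '[{"tx": -0.025,"ty": -0.02,"tz": 0,"roll": -0.07},{"tx": -0.051,"ty": -0.04,"tz": 0,"roll": -0.14},{"tx": -0.078,"ty": -0.058,"tz": 0,"roll": -0.21},{"tx": -0.105,"ty": -0.076,"tz": 0,"roll": -0.28},{"tx": -0.133,"ty": -0.092,"tz": 0,"roll": -0.354}]'

```text
t: 7.7
tcp_pos: [0.6027, -0.0266, 0.1029]
tcp_rot: [[-0.868, -0.496, 0.0], [-0.496, 0.868, -0.0], [-0.0, -0.0, -1.0]]
wrist_force: [3.0, 1.9, 3.9]
opening: 0.0002
grip_force: 2.0
```

play_rows --targets '[{"tx": -0.028,"ty": -0.016,"tz": 0,"roll": -0.07},{"tx": -0.058,"ty": -0.03,"tz": 0,"roll": -0.14},{"tx": -0.087,"ty": -0.044,"tz": 0,"roll": -0.21},{"tx": -0.117,"ty": -0.056,"tz": 0,"roll": -0.28},{"tx": -0.147,"ty": -0.067,"tz": 0,"roll": -0.354}]'

```text
t: 8.32
tcp_pos: [0.5851, -0.0346, 0.1029]
tcp_rot: [[-0.942, -0.335, 0.0], [-0.335, 0.942, -0.0], [-0.0, -0.0, -1.0]]
wrist_force: [3.0, 1.3, 4.0]
opening: -0.0
grip_force: 2.0
```

play_rows --targets '[{"tx": -0.031,"ty": -0.01,"tz": 0,"roll": -0.07},{"tx": -0.062,"ty": -0.019,"tz": 0,"roll": -0.14},{"tx": -0.093,"ty": -0.027,"tz": 0,"roll": -0.21},{"tx": -0.125,"ty": -0.034,"tz": 0,"roll": -0.28},{"tx": -0.157,"ty": -0.04,"tz": 0,"roll": -0.354}]'

```text
t: 8.95
tcp_pos: [0.5662, -0.0393, 0.1029]
tcp_rot: [[-0.986, -0.164, 0.0], [-0.164, 0.986, -0.0], [-0.0, -0.0, -1.0]]
wrist_force: [3.8, 1.1, 3.9]
opening: 0.0002
grip_force: 2.0
```

```bash
python3 - <<'E'
from rig import r
from h import *
s=r.read_state(); print(s["tcp_pos"],s["wrist_force"])
a=np.array(s["tcp_pos"])[:2]-[.549,.0688]; print(np.hypot(*a),np.arctan2(a[1],a[0])+2*np.pi)
im=r.capture("scene").astype(int); o=cv2.imread("pics/pre.png")
cv2.imwrite("pics/mid2.png",cv2.resize(im[120:270,190:340].astype(np.uint8),None,fx=4,fy=4,interpolation=cv2.INTER_CUBIC))
E
```

```text
[ 0.56620954 -0.03930472  0.10290118] [3.82174019 1.06145889 3.91320584]
0.10946597158655336 4.870257556589829
```

View pics/mid2.png

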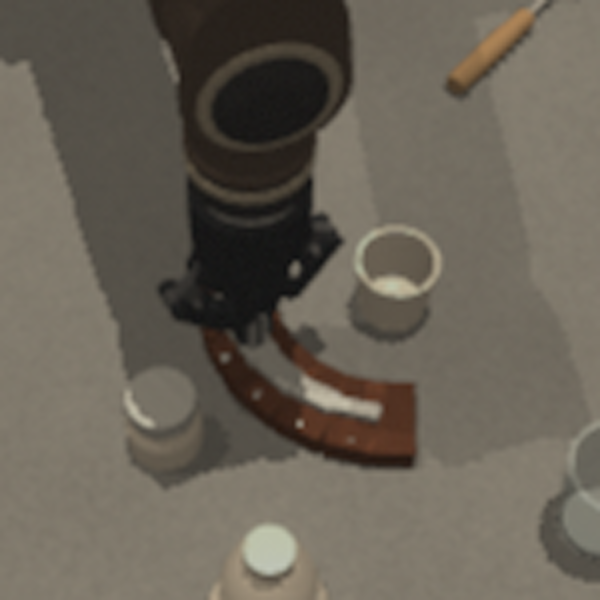

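The tips are mid-strip at (250,335). The dimmer, cup and jar haven't moved, so I'll run the second half.

play_rows --targets '[{"tx": -0.032,"ty": -0.005,"tz": 0,"roll": -0.07},{"tx": -0.064,"ty": -0.008,"tz": 0,"roll": -0.14},{"tx": -0.097,"ty": -0.011,"tz": 0,"roll": -0.21},{"tx": -0.129,"ty": -0.012,"tz": 0,"roll": -0.28},{"tx": -0.162,"ty": -0.012,"tz": 0,"roll": -0.354}]'

```text
t: 9.62
tcp_pos: [0.5467, -0.0407, 0.1029]
tcp_rot: [[-1.0, 0.012, 0.0], [0.012, 1.0, -0.0], [-0.0, -0.0, -1.0]]
wrist_force: [3.1, 0.5, 3.6]
opening: 0.0005
grip_force: 2.0
```

play_rows --targets '[{"tx": -0.032,"ty": 0.001,"tz": 0,"roll": -0.07},{"tx": -0.065,"ty": 0.003,"tz": 0,"roll": -0.14},{"tx": -0.097,"ty": 0.007,"tz": 0,"roll": -0.21},{"tx": -0.129,"ty": 0.011,"tz": 0,"roll": -0.28},{"tx": -0.161,"ty": 0.017,"tz": 0,"roll": -0.354}]'

```text
t: 10.25
tcp_pos: [0.5274, -0.0386, 0.1029]
tcp_rot: [[-0.982, 0.188, 0.0], [0.188, 0.982, -0.0], [-0.0, -0.0, -1.0]]
wrist_force: [2.8, -1.4, 3.9]
opening: -0.0001
grip_force: 2.0
```

play_rows --targets '[{"tx": -0.032,"ty": 0.007,"tz": 0,"roll": -0.07},{"tx": -0.063,"ty": 0.015,"tz": 0,"roll": -0.14},{"tx": -0.094,"ty": 0.024,"tz": 0,"roll": -0.21},{"tx": -0.125,"ty": 0.034,"tz": 0,"roll": -0.28},{"tx": -0.156,"ty": 0.045,"tz": 0,"roll": -0.354}]'

```text
t: 10.88
tcp_pos: [0.5087, -0.0332, 0.1029]
tcp_rot: [[-0.934, 0.358, -0.0], [0.358, 0.934, -0.0], [0.0, -0.0, -1.0]]
wrist_force: [3.7, -1.6, 4.3]
opening: -0.0001
grip_force: 2.0
```

```bash
python3 - <<'E'
from rig import r
from h import *
s=r.read_state(); print(s["tcp_pos"],s["wrist_force"])
a=np.array(s["tcp_pos"])[:2]-[.549,.0688]; print(np.hypot(*a),np.arctan2(a[1],a[0])+2*np.pi)
im=r.capture("scene")
cv2.imwrite("pics/mid3.png",cv2.resize(im[120:270,190:340],None,fx=4,fy=4,interpolation=cv2.INTER_CUBIC))
E
```

```text
[ 0.50868908 -0.03316098  0.102885  ] [ 3.68138005 -1.56990118  4.28827008]
0.10964037250623748 4.335892112770702
```

View pics/mid3.png

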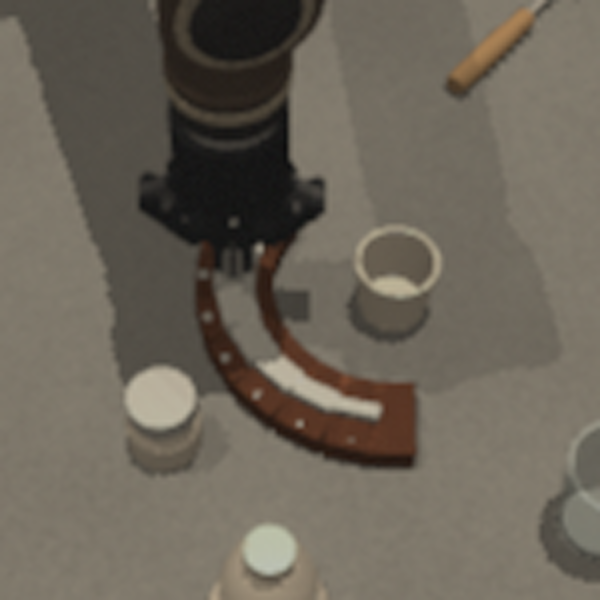

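Still centred (tips about (235,262)) and nothing has moved. I'll finish the last stretch, settle, then lift straight up.

play_rows --targets '[{"tx": -0.03,"ty": 0.012,"tz": 0,"roll": -0.07},{"tx": -0.06,"ty": 0.025,"tz": 0,"roll": -0.14},{"tx": -0.089,"ty": 0.04,"tz": 0,"roll": -0.21},{"tx": -0.117,"ty": 0.055,"tz": 0,"roll": -0.28},{"tx": -0.145,"ty": 0.071,"tz": 0,"roll": -0.354}]'

```text
t: 11.55
tcp_pos: [0.4913, -0.0247, 0.1029]
tcp_rot: [[-0.856, 0.517, -0.0], [0.517, 0.856, -0.0], [-0.0, -0.0, -1.0]]
wrist_force: [2.6, -1.8, 4.3]
opening: -0.0
grip_force: 2.0
```

play_rows --targets '[{"tx": -0.027,"ty": 0.017,"tz": 0,"roll": -0.07},{"tx": -0.054,"ty": 0.036,"tz": 0,"roll": -0.14},{"tx": -0.08,"ty": 0.055,"tz": 0,"roll": -0.21},{"tx": -0.106,"ty": 0.075,"tz": 0,"roll": -0.28},{"tx": -0.131,"ty": 0.096,"tz": 0,"roll": -0.354}]'

```text
t: 12.18
tcp_pos: [0.4755, -0.0133, 0.1028]
tcp_rot: [[-0.752, 0.66, -0.0], [0.66, 0.752, -0.001], [-0.0, -0.001, -1.0]]
wrist_force: [2.8, -1.9, 3.6]
opening: -0.0001
grip_force: 2.0
```

play_rows --targets '[{"tx": -0.01,"ty": 0.009,"tz": 0,"roll": 0},{"tx": -0.01,"ty": 0.009,"tz": 0,"roll": 0},{"tx": -0.01,"ty": 0.009,"tz": 0,"roll": 0},{"tx": -0.01,"ty": 0.009,"tz": 0,"roll": 0},{"tx": -0.01,"ty": 0.009,"tz": 0,"roll": 0}]'

```text
t: 12.8
tcp_pos: [0.4743, -0.0121, 0.1027]
tcp_rot: [[-0.753, 0.658, -0.001], [0.658, 0.753, 0.0], [0.001, -0.001, -1.0]]
wrist_force: [0.0, -0.5, 4.1]
opening: 0.0001
grip_force: 2.0
```

play_rows --targets '[{"tx": 0,"ty": 0,"tz": 0.05,"roll": 0},{"tx": 0,"ty": 0,"tz": 0.15,"roll": 0},{"tx": 0,"ty": 0,"tz": 0.4,"roll": 0},{"tx": 0,"ty": 0,"tz": 0.7,"roll": 0},{"tx": 0,"ty": 0,"tz": 1,"roll": 0}]'

```text
t: 13.42
tcp_pos: [0.4742, -0.0119, 0.2244]
tcp_rot: [[-0.753, 0.658, -0.001], [0.658, 0.753, 0.001], [0.001, 0.0, -1.0]]
wrist_force: [0.5, -0.3, -0.9]
opening: 0.0001
grip_force: 0.0
```

play_rows --targets '[{"tx": -0.2,"ty": 0,"tz": 0.1,"roll": 0},{"tx": -0.5,"ty": 0,"tz": 0.2,"roll": 0},{"tx": -0.8,"ty": 0,"tz": 0.3,"roll": 0},{"tx": -1,"ty": 0,"tz": 0.3,"roll": 0},{"tx": -1,"ty": 0,"tz": 0.3,"roll": 0}]'

```text
t: 14.05
tcp_pos: [0.3534, -0.0119, 0.2597]
tcp_rot: [[-0.753, 0.658, 0.001], [0.658, 0.753, 0.0], [-0.0, 0.001, -1.0]]
wrist_force: [0.5, -1.2, -0.1]
opening: 0.0001
grip_force: 0.0
```

```bash
python3 - <<'E'
from rig import r
from h import *
s=r.read_state(); print(s["t"],s["tcp_pos"],s["wrist_force"])
im=r.capture("scene")
cv2.imwrite("pics/end.png",cv2.resize(im[120:270,190:340],None,fx=4,fy=4,interpolation=cv2.INTER_CUBIC))
E
```

```text
14.05 [ 0.35340262 -0.01189819  0.25969127] [ 0.4510868  -1.22537052 -0.09994661]
```

View pics/end.png

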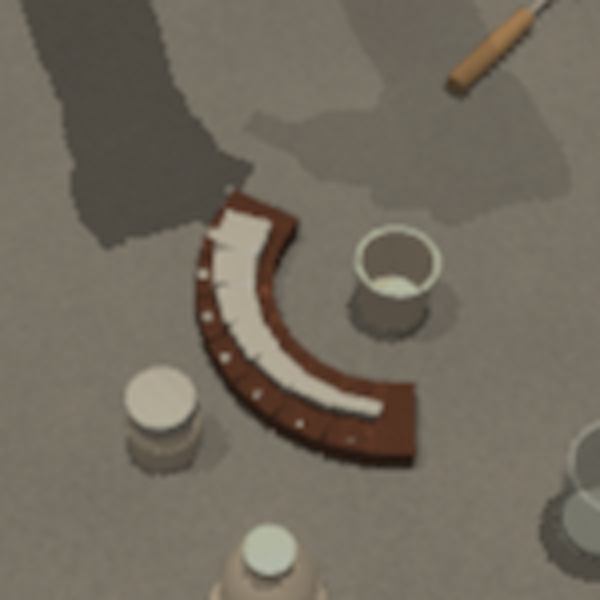

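The strip is up. The dimmer corners at (413,465) and (235,195) are where they were before, and the cup and jar haven't moved.

```bash
python3 -c "
from rig import r
print(r.hand_in())"
```

```text
the job is handed in; nothing more can be done
None
```

I pressed the strip about 4 mm (roughly 4 N) at its narrow end and ran the closed fingertips to the wide end with it held down. I then lifted off, the strip is back up, nothing visibly moved, and the job is handed in at about 14 s; the hand-in returned no verdict.

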